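# Put the microscope bench supplies into their fitted trays

## Robot

A 6-joint arm with a two-finger parallel gripper is mounted at the origin on a cart in front of the work surface, level with it; the furniture and walls round the work are solid. World frame = base frame: x ahead of the robot, y to its left, z up, the work surface at z = 0. Lengths are in m, angles in degrees, forces in N, time in s.
With the tool pointing down it reaches from about 0.4 to 0.825 m from the base axis. Payload 7 kg.
Tool frame: the origin (TCP) lies midway between the tips of the shut fingers; the grasp point (between the pads) lies 19 mm behind it; z points along the fingers, y is the line along which they close (so a half turn about z gives the same grasp; the last joint's range is limited). The gripper opens to 88 mm and grips with 3 to 60 N. Pads are 19 mm wide; open, the fingers measure 130 mm over their backs; the gripper's body (78 mm by 193 mm) begins 47 mm behind the grasp point.
Start: joints at [82.626, 20.546, 0.682, 0, -70.136, -16.507], TCP at [0.273, 0.617, 0.227] pointing down, gripper open.
Joint ranges: [-176.03, 176.03], [-82.01, 121.73], [-58.28, 71.71], [-173.87, 95.51], [-174.79, -0.11], [-173.66, 173.66]. Speed limits (degrees/s): [136.94, 136.94, 172.46, 180, 180, 180].

## Interface

Orientations are given as [roll, pitch, yaw] about the fixed x, y, z axes, in that order (R = Rz(yaw) Ry(pitch) Rx(roll)).
In Python, from plant import r gives the robot as it stands.
- The arm moves only by the tool drive_tool, never from a script. Its argument "commands" is a list of rows, each an object of numbers: "hand": the closure, from 0 (fully open) to 1 (shut); "tx", "ty", "tz": the shift along the world's x, y, z scaled (see below); "turn": the turn about the world's z scaled (see below). A call has 1 to 10 rows; each row is the pose to reach, as a shift and turn from the pose commanded when the call began; what a row does not reach only later rows make up. The controller multiplies each number of a shift by 0.6 m and each number of a turn by 90 degrees. A row lasts 1/10 s, in which the tool goes at most 50 mm and 8.59 degrees, less where a joint would pass 70% of its speed; a pose out of reach is approached as far as the arm can. A call with a number of a shift or a turn outside -1 to 1 is refused whole. A call with a gripper value outside its range is refused whole. The fingers move at their own pace and stop on an object; "grip_force" is the grip in N (left out, the last holds). Time passes only in rows, so rows that repeat a pose let the fingers close. It gives the time, the measured TCP pose, the force, the opening and the grip force at its end, in the units of the state.
- r.get_state(): the state, without advancing time (a new reading comes with each control period).
- r.capture(name): name is "scene" or "top"; returns a dict with "frame" (400x640x3 uint8, red, green, blue), "fx", "fy", "cx", "cy" (pixels), "world_from_camera" (4x4, takes a point from camera to world coordinates). Camera axes: x right, y down, z forward; pixel columns grow to the right and rows downward; lengths in m; the calibration is good to about 2 mm. A picture is of the moment at which its call begins. There is no depth.
- r.close_job(): hands the job in; it is judged then, once.
Trained networks look in the newest picture that a camera, given by its name, has taken for a name from the list of things; names that differ only in an ending like _2 or _b are one class to them, and where a whole thing is asked for, a point or a joint stands for the part that bears it (a point fixed in the world has none). Each returns a list of dicts, best first, with "score" (0 to 1); they miss things now and then, are a little off and sometimes report something else, mostly with a low value. They report only what shows in the picture. A call takes as long as a camera call. They do not tell look-alikes from the thing itself.
- r.trace(label, camera): "pixels" (400x640 bool, what is visible of it) and "extent" ([left, top, right, bottom] in pixels, round what is visible of it).
The state is a dict: "time_s": time; "joints": joint angles; "qd": joint speeds; "joint_torque": joint torques, N m; "tcp_pos": TCP position; "eef_rot": TCP orientation; "contact_force": force on the tool from outside, world axes, zero at the start; "moment": the same for the moment, N m; "gripper_width": finger opening in m; "gripper_force": force on a finger pad.
Only numpy, scipy, OpenCV 4.12 (cv2) and the standard library are available. Lean on these libraries where they do the work, as an engineer would, in place of code of your own. Each camera call takes 0.05 s, during which the arm holds its last target. There are 200 camera calls.

## Task

Tidy the bench: stand the canister, the dropper bottle, the stamp and the carton upright in the four shallow white trays, each in the one tray whose recess fits the shape and size of its base (wide round, narrow round, oblong, square). Stamp and carton must lie squarely within the rim, everything must rest flat on its tray's floor, and the roll of tape and the hand tally counter must stay where they are.

Things in the scene. Friction and masses are not known exactly. Their poses are not given: they have to be found in the camera images.
- canister: Loose round canister, white with a black screw cap that is fixed on; 42 mm diameter over the cap (top 20 mm), 40 mm below, 54 mm tall, about 50 g. Stands upright. Origin: centre of the underside; z up. Belongs in tray_round_wide.
- dropper: Loose amber dropper bottle with a black rubber bulb; round body 29 mm diameter up to about 58 mm height (with a sloping shoulder at the top), then a collar of 21 mm diameter from 58 to 70 mm, then a bulb of 15 mm diameter up to 102 mm; about 45 g, rigid; its underside is a little uneven, so it may rock for a moment when let go. Stands upright. Origin: centre of the underside; z up. Belongs in tray_round_narrow.
- stamp: Loose hand stamp: black block 26 mm (its x) by 42 mm (its y) and 30 mm tall, with an upright round red handle of 23 mm diameter in the middle of it from 30 to 69 mm height; about 60 g. Stands upright. Origin: centre of the underside; z up. Belongs in tray_oblong, its long side along the tray's long side (either way round).
- carton: Loose white folding carton, rigid, 51 x 51 mm and 89 mm tall, about 160 g. Stands upright, sides along its x and y. Origin: centre of the underside; z up. Belongs in tray_square, sides along the tray's sides (any of the four ways round).
- tray_round_wide: Shallow white moulded plastic tray with a grey floor, fixed to the desk; rim 6 mm thick, its top 10 mm above the desk; inner floor 3 mm above the desk. Origin: centre of the underside, on the desk; z up. Round recess of 58 mm diameter.
- tray_round_narrow: Shallow white moulded plastic tray with a grey floor, fixed to the desk; rim 6 mm thick, its top 10 mm above the desk; inner floor 3 mm above the desk. Origin: centre of the underside, on the desk; z up. Round recess of 45 mm diameter.
- tray_oblong: Shallow white moulded plastic tray with a grey floor, fixed to the desk; rim 6 mm thick, its top 10 mm above the desk; inner floor 3 mm above the desk. Origin: centre of the underside, on the desk; z up. Rectangular recess of 42 mm along its x and 58 mm along its y.
- tray_square: Shallow white moulded plastic tray with a grey floor, fixed to the desk; rim 6 mm thick, its top 10 mm above the desk; inner floor 3 mm above the desk. Origin: centre of the underside, on the desk; z up. Square recess of 67 x 67 mm, sides along its x and y.
- tape: Bystander: roll of brown tape lying flat, 92 mm diameter, 48 mm tall, loose. Origin: centre of the underside. Leave it alone.
- tally: Bystander: metal hand tally counter, standing, 23 mm (its x) by 74 mm (its y) by 54 mm tall, loose. Origin: underside, near the middle. Leave it alone.
Mind the look-alikes: they are no part of the job. What is shaped like the tray_round_wide but brown is not meant.

How it is judged (in metres and radians):
At the end, for the whole second after the job is handed in: Each thing in its own tray (canister wide round, dropper narrow round, stamp oblong, carton square): centred within 13 mm, on the tray's floor (under 7 mm above its underside), upright within 0.12 rad, at rest; stamp and carton within 0.45 rad of the tray's sides (horizontal distance between canister and tray_round_wide below 0.013 m and z of canister in the frame of tray_round_wide between 0 and 0.007 m and angle between each of canister, dropper, stamp, carton's own z axis and vertical below 0.12 rad and linear speed of each of canister, dropper, stamp, carton below 0.03 m/s and angular speed of each of canister, dropper, stamp, carton below 1 rad/s and horizontal distance between dropper and tray_round_narrow below 0.013 m and z of dropper in the frame of tray_round_narrow between 0 and 0.007 m and horizontal distance between stamp and tray_oblong below 0.013 m and z of stamp in the frame of tray_oblong between 0 and 0.007 m and horizontal distance between carton and tray_square below 0.013 m and z of carton in the frame of tray_square between 0 and 0.007 m and angle between the x axis of stamp and the x axis of tray_oblong, either way round below 0.45 rad and (angle between the x axis of carton and the x axis of tray_square, either way round below 0.45 rad or angle between the x axis of carton and the y axis of tray_square, either way round below 0.45 rad)); the robot touches nothing.
It fails at once if the roll of tape or the tally counter is shifted by more than 20 mm (distance of any of tape, tally from where it was at the start of the episode above 0.02 m).
It also fails if it takes over 128 s, if anything falls off the work surface, if the arm or the gripper's body presses on something with over 40 N, if the wrist force passes 120 N, or if a joint passes its speed limit or range.

## Working session

There is one attempt and no reset: what is moved stays moved. The work goes in short steps, Python scripts to look and compute and a tool call to move; the robot and the scene stay as the last step left them, time stands still between calls to the robot, and variables do not carry over. Pictures are saved under pics/ and viewed, at most 14 in all, crops included, and the job is handed in when it is done.

Besides the shell and the picture viewer there is one more tool, called by a JSON object that holds its "name" and its "arguments", one argument or row to a line. drive_tool: Moves the arm, as the interface text tells. Its arguments: {"type":"object","properties":{"commands":{"type":"array"},"grip_force":{"type":"number"}},"required":["commands"]}

```bash
mkdir -p pics; cat > h.py <<'E'
from plant import r
import numpy as np, cv2
def cap(n,f=None):
    c=r.capture(n)
    if f: cv2.imwrite(f,c["frame"][:,:,::-1])
    return c
def ray(c,u,v,z):
    T=np.array(c["world_from_camera"]); d=T[:3,:3]@np.array([(u-c["cx"])/c["fx"],(v-c["cy"])/c["fy"],1])
    o=T[:3,3]; return o+d*(z-o[2])/d[2]
def proj(c,p):
    T=np.array(c["world_from_camera"]); q=T[:3,:3].T@(np.asarray(p)-T[:3,3]); return [c["cx"]+c["fx"]*q[0]/q[2],c["cy"]+c["fy"]*q[1]/q[2]]
NAMES="canister dropper stamp carton tray_round_wide tray_round_narrow tray_oblong tray_square tape tally".split()
E
python3 - <<'E'
from h import *
np.set_printoptions(precision=3,suppress=True)
for n in("top","scene"):
    c=cap(n,f"pics/{n}0.png"); print(n,c["fx"],np.array(c["world_from_camera"]))
    for l in NAMES:
        for d in r.trace(l,n)[:3]:
            if d["score"]<.2: continue
            m=d["pixels"]; ys,xs=np.nonzero(m)
            print(l,round(d["score"],2),d["extent"],m.sum(),ray(c,xs.mean(),ys.mean(),0.0)[:2])
s=r.get_state(); print(s["tcp_pos"],s["eef_rot"],s["gripper_width"])
E
```

```text
top 406.9856916784899 [[-0.026 -0.998  0.065  0.458]
 [-1.     0.027  0.012 -0.048]
 [-0.013 -0.065 -0.998  1.551]
 [ 0.     0.     0.     1.   ]]
dropper 0.43 [340.0, 227.4, 345.5, 230.7] 45 [ 0.435 -0.098]
stamp 0.29 [339.7, 226.7, 344.9, 231.9] 52 [ 0.436 -0.097]
carton 0.56 [243.7, 223.1, 261.4, 239.4] 257 [0.441 0.249]
tray_round_wide 0.8 [304.4, 186.6, 323.5, 205.7] 256 [0.566 0.005]
tray_round_wide 0.73 [189.3, 147.6, 207.6, 168.3] 273 [0.727 0.452]
tray_round_narrow 0.53 [397.3, 189.7, 415.2, 198.9] 178 [ 0.563 -0.341]
tray_oblong 0.48 [265.0, 194.1, 280.3, 205.5] 235 [0.567 0.169]
tray_square 0.77 [349.3, 187.7, 372.0, 210.9] 454 [ 0.561 -0.169]
tape 0.7 [437.5, 174.8, 465.8, 198.0] 286 [ 0.598 -0.525]
tally 0.67 [203.8, 226.9, 220.0, 237.6] 107 [0.445 0.403]
scene 405.0102924126667 [[ 0.477 -0.571  0.668 -0.429]
 [-0.879 -0.29   0.379 -0.587]
 [-0.022 -0.768 -0.64   0.971]
 [ 0.     0.     0.     1.   ]]
canister 0.65 [283.2, 202.9, 295.6, 220.3] 196 [0.468 0.064]
dropper 0.58 [319.0, 207.2, 324.8, 231.7] 183 [ 0.472 -0.074]
stamp 0.69 [370.2, 231.6, 383.3, 249.3] 180 [ 0.465 -0.28 ]
carton 0.67 [233.4, 180.1, 253.1, 208.6] 498 [0.479 0.282]
carton 0.49 [304.5, 192.7, 326.5, 203.8] 168 [0.567 0.007]
tray_round_wide 0.68 [307.3, 193.5, 329.4, 203.8] 228 [0.568 0.006]
tray_round_wide 0.62 [237.4, 142.1, 254.7, 152.1] 125 [0.729 0.458]
tray_round_narrow 0.51 [393.1, 221.3, 413.6, 235.9] 170 [ 0.565 -0.338]
tray_oblong 0.51 [265.2, 181.1, 288.8, 194.3] 192 [0.569 0.176]
tray_square 0.93 [344.7, 203.4, 370.2, 223.4] 369 [ 0.563 -0.164]
tape 0.63 [445.7, 220.0, 475.4, 253.3] 779 [ 0.62  -0.507]
tally 0.62 [205.7, 175.3, 218.7, 187.8] 100 [0.464 0.423]
[0.273 0.617 0.227] [-179.999   -0.     -23.88 ] 0.08772977135250105
```

```bash
python3 - <<'E'
import cv2
a=cv2.imread("pics/top0.png")[130:260,180:480]; b=cv2.imread("pics/scene0.png")[120:270,190:490]
cv2.imwrite("pics/top0c.png",cv2.resize(a,None,fx=2.66,fy=2.66,interpolation=cv2.INTER_CUBIC))
cv2.imwrite("pics/scene0c.png",cv2.resize(b,None,fx=2.66,fy=2.66,interpolation=cv2.INTER_CUBIC))
E
```

```text
(no output)
```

View pics/top0c.png

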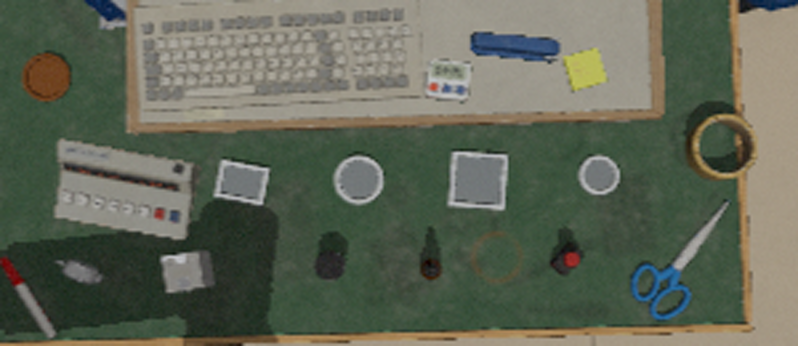

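View pics/scene0c.png

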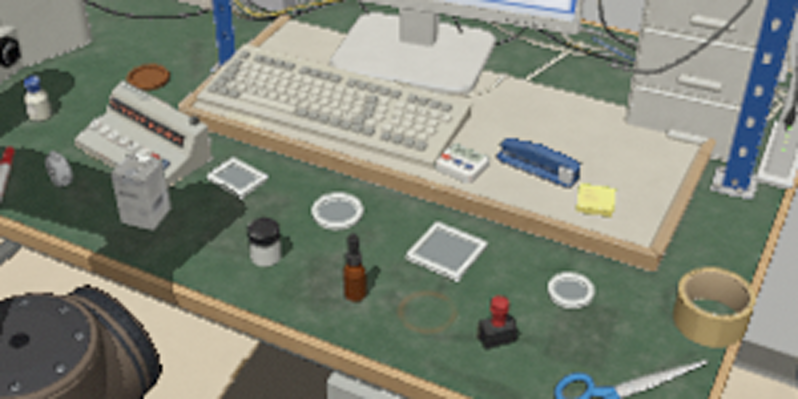

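The top crop shows the oblong, wide, square and narrow trays from left to right at crop columns 242, 358, 478 and 599, near row 180. Below them are the carton (187,272), canister (330,263), dropper (430,267) and stamp (567,260). The brown disc at (47,76) and the brown ring at (495,257) are look-alikes. Next I'll fit the poses precisely.

```bash
cat > fit.py <<'E'
from h import *
from scipy.optimize import minimize
t=np.linspace(0,2*np.pi,40,endpoint=False)
def cyl(rad,z0,z1): return np.array([[rad*np.cos(a),rad*np.sin(a),z] for a in t for z in(z0,z1)])
def box(a,b,z0,z1): return np.array([[x,y,z] for x in(-a/2,a/2) for y in(-b/2,b/2) for z in(z0,z1)])
M={"canister":[cyl(.020,0,.034),cyl(.021,.034,.054)],"dropper":[cyl(.0145,0,.054),cyl(.0105,.054,.07),cyl(.0075,.07,.102)],
"stamp":[box(.026,.042,0,.03),cyl(.0115,.03,.069)],"carton":[box(.051,.051,0,.089)],
"tray_round_wide":[cyl(.035,0,.01)],"tray_round_narrow":[cyl(.0285,0,.01)],"tray_oblong":[box(.054,.07,0,.01)],"tray_square":[box(.079,.079,0,.01)]}
def sil(c,name,p,S=8):
    x0=np.array(proj(c,[p[0],p[1],.03])); im=np.zeros((60*S,60*S),np.uint8); o=np.floor(x0)-30
    cs,sn=np.cos(p[2]),np.sin(p[2]); R=np.array([[cs,-sn,0],[sn,cs,0],[0,0,1]])
    for part in M[name]:
        q=np.array([proj(c,R@v+[p[0],p[1],0]) for v in part])
        h=cv2.convexHull(((q-o+.5)*S*16).astype(np.int32)); cv2.fillConvexPoly(im,h,255,shift=4)
    full=np.zeros((400+120,640+120)); a=cv2.resize(im,(60,60),interpolation=cv2.INTER_AREA)/255.
    oy,ox=int(o[1])+60,int(o[0])+60; full[oy:oy+60,ox:ox+60]=a
    return full[60:-60,60:-60]
def fit(name,views,p0,yaws):
    best=None
    def f(p): return sum(((sil(c,name,p)-m)**2).sum()/m.sum() for c,m in views)
    for y in yaws:
        s=np.array([[0,0,0],[.006,0,0],[0,.006,0],[0,0,.2]])+[p0[0],p0[1],y]
        o=minimize(f,s[0],method="Nelder-Mead",options=dict(initial_simplex=s,maxiter=70,xatol=2e-4,fatol=1e-4))
        if best is None or o.fun<best.fun: best=o
    return best.x,best.fun
E
cat > run1.py <<'E'
from fit import *
np.set_printoptions(precision=4,suppress=True)
C={n:cap(n) for n in("top","scene")}
G={"canister":(.45,.03),"dropper":(.435,-.09),"stamp":(.44,-.26),"carton":(.445,.24),"tray_round_wide":(.566,.005),"tray_round_narrow":(.563,-.34),"tray_oblong":(.567,.17),"tray_square":(.561,-.167)}
for n,g in G.items():
    for vs in (["top"],["scene"],["top","scene"]):
        V=[]
        for v in vs:
            for d in r.trace(n,v):
                m=d["pixels"]; ys,xs=np.nonzero(m); w=ray(C[v],xs.mean(),ys.mean(),.02)[:2]
                if d["score"]>.3 and np.hypot(*(w-g))<.06 and m.sum()>80: V.append((C[v],m.astype(float))); break
        if V:
            x,e=fit(n,V,g,[0] if n in("canister","dropper") or "round" in n else [-.4,0,.4,.8] if n in("carton","tray_square") else [0,.7,1.4,-.7])
            print(n,vs,len(V),x[:2],round(np.degrees(x[2]),1),round(e,3))
E
time python3 run1.py
```

```text
canister ['top'] 1 [0.4464 0.0441] -13.7 0.062
canister ['scene'] 1 [0.4422 0.0461] -23.1 0.063
canister ['top', 'scene'] 2 [0.4447 0.0458] -15.0 0.247
dropper ['scene'] 1 [ 0.4312 -0.0958] 12.3 0.076
dropper ['top', 'scene'] 1 [ 0.4312 -0.0958] 12.3 0.076
stamp ['top'] 1 [ 0.4472 -0.2892] 48.3 0.079
stamp ['scene'] 1 [ 0.4435 -0.2867] 88.4 0.303
stamp ['top', 'scene'] 2 [ 0.4471 -0.2879] 59.0 0.518
carton ['top'] 1 [0.4443 0.2356] 7.9 0.55
carton ['scene'] 1 [0.4379 0.2429] 101.5 0.035
carton ['top', 'scene'] 2 [0.4391 0.2434] 9.3 0.614
tray_round_wide ['top'] 1 [0.5671 0.0011] 12.1 0.042
tray_round_wide ['scene'] 1 [0.5647 0.0077] 6.5 0.431
tray_round_wide ['top', 'scene'] 2 [0.5666 0.0025] 3.2 0.496
tray_round_narrow ['top'] 1 [ 0.5635 -0.3404] 5.3 0.037
tray_round_narrow ['scene'] 1 [ 0.562  -0.3399] 7.2 0.245
tray_round_narrow ['top', 'scene'] 2 [ 0.5631 -0.34  ] 10.3 0.286
tray_oblong ['top'] 1 [0.5677 0.1694] -13.7 0.04
tray_oblong ['scene'] 1 [0.5644 0.1721] -12.8 0.089
tray_oblong ['top', 'scene'] 2 [0.5665 0.17  ] -12.8 0.16
tray_square ['top'] 1 [ 0.5608 -0.1684] -6.6 0.019
tray_square ['scene'] 1 [ 0.558  -0.1666] -5.5 0.071
tray_square ['top', 'scene'] 2 [ 0.56   -0.1676] -5.6 0.111
real	0m32.145s
user	0m21.577s
sys	0m0.461s
```

{"name": "drive_tool", "arguments": {
  "commands": [
    {"hand":0,"tx":0.2667,"ty":-0.6667,"tz":0,"turn":0.2653},
    {"hand":0,"tx":0.2667,"ty":-0.6667,"tz":0,"turn":0.2653},
    {"hand":0,"tx":0.2667,"ty":-0.6667,"tz":0,"turn":0.2653},
    {"hand":0,"tx":0.2667,"ty":-0.6667,"tz":0,"turn":0.2653},
    {"hand":0,"tx":0.2667,"ty":-0.6667,"tz":0,"turn":0.2653},
    {"hand":0,"tx":0.2667,"ty":-0.6667,"tz":0,"turn":0.2653},
    {"hand":0,"tx":0.2667,"ty":-0.6667,"tz":0,"turn":0.2653},
    {"hand":0,"tx":0.2667,"ty":-0.6667,"tz":0,"turn":0.2653},
    {"hand":0,"tx":0.2667,"ty":-0.6667,"tz":0,"turn":0.2653},
    {"hand":0,"tx":0.2667,"ty":-0.6667,"tz":0,"turn":0.2653}
  ],
  "grip_force": 15
}}

```text
time_s: 3.8
tcp_pos: [0.4339, 0.2141, 0.227]
eef_rot: [-180.0, -0.0, -0.2]
contact_force: [-0.5, 1.1, -0.5]
gripper_width: 0.0878
gripper_force: 0.0
```

```bash
python3 - <<'E'
import cv2
a=cv2.imread("pics/top0.png")[215:245,325:415]; b=cv2.imread("pics/scene0.png")[195:255,300:400]
a=cv2.resize(a,(800,267),interpolation=cv2.INTER_CUBIC); b=cv2.resize(b,(550,330),interpolation=cv2.INTER_CUBIC)
b=cv2.copyMakeBorder(b,0,0,0,250,cv2.BORDER_CONSTANT)
cv2.imwrite("pics/st.png",cv2.vconcat([a,b]))
E
```

```text
(no output)
```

View pics/st.png

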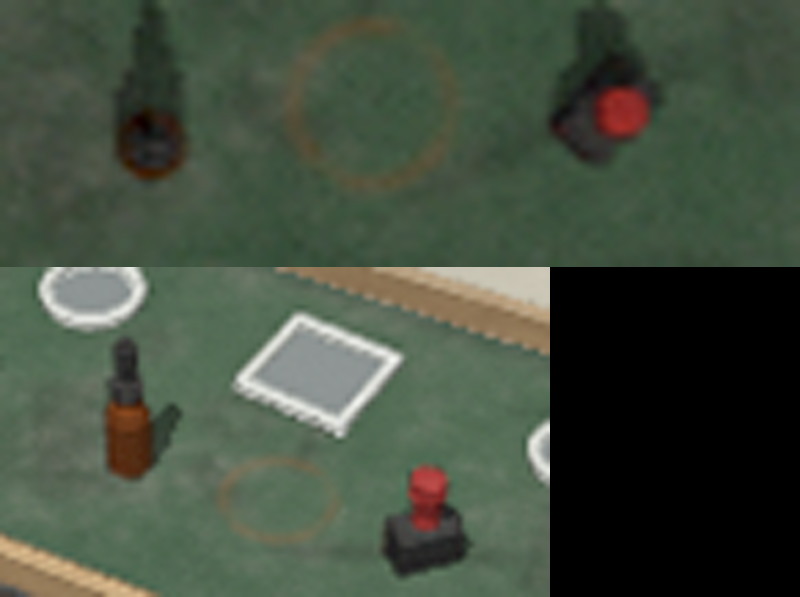

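The stamp block lies diagonally, with its long side running up and to the right in the top view, so its yaw is about 50°. I'll refine that with a colour mask.

```bash
python3 - <<'E'
from fit import *
C={n:cap(n) for n in("scene",)}
im=cv2.imread("pics/scene0.png").astype(int)
b,g,rd=im[...,0],im[...,1],im[...,2]
print(im[225:252:2,366:388:2].max(axis=2))
for th in (50,58,66):
    m=((im.max(axis=2)<th)|((rd>90)&(g<70))).astype(np.uint8)
    n,l,s,ct=cv2.connectedComponentsWithStats(m)
    k=l[241,377]; mm=(l==k)&(k>0); print(th,mm.sum())
    if 80<mm.sum()<400:
        for y in np.radians([30,50,70,90]):
            x,e=fit("stamp",[(C["scene"],mm.astype(float))],(.445,-.287),[y]); print(x[:2].round(4),np.degrees(x[2]).round(1),round(e,3))
E
```

```text
[[107 107 109 113 118 114 114 113 111 109 108]
 [105 105 109 111 110 111 108 113 108 110 108]
 [103 106 108 108 106 106 108 109 108 113 112]
 [107 107 109 108 107 132 127  96 112 120 116]
 [112 112 110 113  93 178 179 169 111 110 112]
 [113 109 112 112 111 138 176 135 108 109 112]
 [113 109 109 110  86 138 135 105 111 110 111]
 [109 108 108 103  76 104 101  55  44 113 119]
 [109 113  60  71  83 153 135  80  72 105 115]
 [110 111  44  64  69  72  78  67  60  74 110]
 [102 107  46  45  64  45  41  37  36  54  99]
 [ 95  99  46  35  40  42  41  38  37  60  97]
 [108 109 113  37  35  34  59  67 103 107 105]
 [109 107 110  85  97 115 115 112 109 108 109]]
50 51
58 56
66 153
[ 0.4437 -0.2884] 57.7 0.448
[ 0.4439 -0.2882] 58.7 0.448
[ 0.4442 -0.2884] 57.8 0.449
[ 0.4441 -0.2883] 57.4 0.45
```

{"name": "drive_tool", "arguments": {
  "commands": [
    {"hand":0,"ty":-0.5167},
    {"hand":0,"ty":-0.5167},
    {"hand":0,"ty":-0.5167},
    {"hand":0,"ty":-0.5167},
    {"hand":0,"ty":-0.5167},
    {"hand":0,"ty":-0.5167},
    {"hand":0,"ty":-0.5167},
    {"hand":0,"ty":-0.5167},
    {"hand":0,"ty":-0.5167}
  ]
}}

```text
invalid input
```

{"name": "drive_tool", "arguments": {
  "commands": [
    {"hand":0,"tx":0,"ty":-0.5167,"tz":0,"turn":0},
    {"hand":0,"tx":0,"ty":-0.5167,"tz":0,"turn":0},
    {"hand":0,"tx":0,"ty":-0.5167,"tz":0,"turn":0},
    {"hand":0,"tx":0,"ty":-0.5167,"tz":0,"turn":0},
    {"hand":0,"tx":0,"ty":-0.5167,"tz":0,"turn":0},
    {"hand":0,"tx":0,"ty":-0.5167,"tz":0,"turn":0},
    {"hand":0,"tx":0,"ty":-0.5167,"tz":0,"turn":0},
    {"hand":0,"tx":0,"ty":-0.5167,"tz":0,"turn":0},
    {"hand":0,"tx":0,"ty":-0.5167,"tz":0,"turn":0}
  ]
}}

```text
time_s: 4.75
tcp_pos: [0.4336, -0.0921, 0.2266]
eef_rot: [-180.0, -0.0, -0.0]
contact_force: [-0.6, -0.8, -0.8]
gripper_width: 0.0874
gripper_force: 0.0
```

```bash
python3 - <<'E'
from h import *
s=r.get_state(); print(s["time_s"],s["tcp_pos"],s["eef_rot"])
c=cap("scene"); a=c["frame"][120:270,240:440,::-1]; cv2.imwrite("pics/a.png",cv2.resize(a,None,fx=4,fy=4,interpolation=cv2.INTER_CUBIC))
E
```

```text
4.75 [ 0.43360067 -0.09211407  0.22655967] [-1.79988652e+02 -8.95797071e-03 -6.61898914e-03]
```

View pics/a.png

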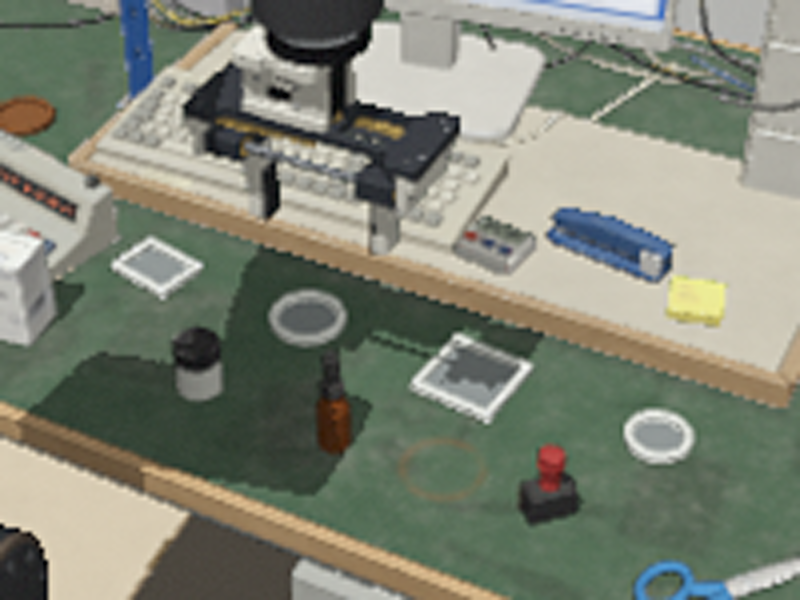

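The gripper hangs above the dropper with its fingers opening along y. I'll descend and grip.

{"name": "drive_tool", "arguments": {
  "commands": [
    {"hand":0,"tx":0,"ty":-0.005,"tz":-0.07,"turn":0},
    {"hand":0,"tx":0,"ty":-0.005,"tz":-0.15,"turn":0},
    {"hand":0,"tx":0,"ty":-0.005,"tz":-0.22,"turn":0},
    {"hand":0,"tx":0,"ty":-0.005,"tz":-0.28,"turn":0},
    {"hand":0,"tx":0,"ty":-0.005,"tz":-0.3,"turn":0},
    {"hand":0,"tx":0,"ty":-0.005,"tz":-0.3,"turn":0},
    {"hand":0.5,"tx":0,"ty":-0.005,"tz":-0.3,"turn":0},
    {"hand":1,"tx":0,"ty":-0.005,"tz":-0.3,"turn":0},
    {"hand":1,"tx":0,"ty":-0.005,"tz":-0.3,"turn":0},
    {"hand":1,"tx":0,"ty":-0.005,"tz":-0.3,"turn":0}
  ],
  "grip_force": 15
}}

```text
time_s: 5.8
tcp_pos: [0.4339, -0.0956, 0.0474]
eef_rot: [-180.0, -0.1, 0.0]
contact_force: [-0.4, -0.3, 0.1]
gripper_width: 0.0613
gripper_force: 0.0
```

{"name": "drive_tool", "arguments": {
  "commands": [
    {"hand":1,"tx":0,"ty":0,"tz":0,"turn":0},
    {"hand":1,"tx":0,"ty":0,"tz":0,"turn":0},
    {"hand":1,"tx":0,"ty":0,"tz":0,"turn":0},
    {"hand":1,"tx":0,"ty":0,"tz":0,"turn":0},
    {"hand":1,"tx":0,"ty":0,"tz":0,"turn":0}
  ]
}}

```text
time_s: 6.3
tcp_pos: [0.4333, -0.0959, 0.0466]
eef_rot: [180.0, -0.0, -0.0]
contact_force: [1.1, -0.1, 0.1]
gripper_width: 0.0223
gripper_force: 14.0
```

{"name": "drive_tool", "arguments": {
  "commands": [
    {"hand":1,"tx":0,"ty":0,"tz":0.06,"turn":0},
    {"hand":1,"tx":0,"ty":0,"tz":0.14,"turn":0},
    {"hand":1,"tx":0.03,"ty":-0.06,"tz":0.17,"turn":0},
    {"hand":1,"tx":0.06,"ty":-0.12,"tz":0.17,"turn":0},
    {"hand":1,"tx":0.09,"ty":-0.18,"tz":0.17,"turn":0},
    {"hand":1,"tx":0.13,"ty":-0.25,"tz":0.17,"turn":0},
    {"hand":1,"tx":0.17,"ty":-0.32,"tz":0.17,"turn":0},
    {"hand":1,"tx":0.2,"ty":-0.38,"tz":0.17,"turn":0},
    {"hand":1,"tx":0.2167,"ty":-0.4067,"tz":0.17,"turn":0},
    {"hand":1,"tx":0.2167,"ty":-0.4067,"tz":0.17,"turn":0}
  ]
}}

```text
time_s: 7.3
tcp_pos: [0.5637, -0.3422, 0.1469]
eef_rot: [-180.0, 0.1, -0.1]
contact_force: [-0.8, 0.2, 0.4]
gripper_width: 0.0221
gripper_force: 14.0
```

{"name": "drive_tool", "arguments": {
  "commands": [
    {"hand":1,"tx":0,"ty":0,"tz":-0.05,"turn":0},
    {"hand":1,"tx":0,"ty":0,"tz":-0.09,"turn":0},
    {"hand":1,"tx":0,"ty":0,"tz":-0.12,"turn":0},
    {"hand":1,"tx":0,"ty":0,"tz":-0.135,"turn":0},
    {"hand":1,"tx":0,"ty":0,"tz":-0.145,"turn":0},
    {"hand":1,"tx":0,"ty":0,"tz":-0.145,"turn":0}
  ]
}}

```text
time_s: 7.9
tcp_pos: [0.5632, -0.3395, 0.0613]
eef_rot: [-180.0, 0.0, 0.0]
contact_force: [0.3, 0.9, -0.0]
gripper_width: 0.0221
gripper_force: 14.0
```

```bash
cat > chk.py <<'E'
from fit import *
import sys
np.set_printoptions(precision=4,suppress=True)
def near(n,v,c,g,rad=.05):
    for d in r.trace(n,v):
        m=d["pixels"]; ys,xs=np.nonzero(m)
        if len(xs)>30 and np.hypot(*(ray(c,xs.mean(),ys.mean(),.03)[:2]-g))<rad and d["score"]>.25: return m.astype(float)
def view(f,u,v,h=50):
    s=cap("scene")["frame"][v-h:v+h,u-h:u+h,::-1]; t=cap("top")["frame"]
    cv2.imwrite(f,cv2.resize(s,(600,600),interpolation=cv2.INTER_CUBIC))
E
python3 - <<'E'
from chk import *
view("pics/b.png",403,205)
print(r.get_state()["tcp_pos"],r.get_state()["contact_force"])
E
```

```text
[ 0.5639 -0.3399  0.0625] [0.3098 0.1216 0.1972]
```

View pics/b.png

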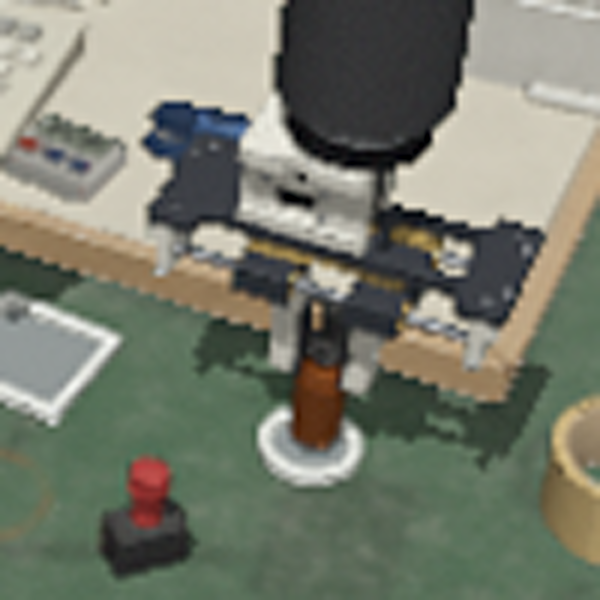

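The dropper hangs upright over the middle of the narrow tray, at about (318,440) in the picture. I'll lower it slowly and release.

{"name": "drive_tool", "arguments": {
  "commands": [
    {"hand":1,"tx":0,"ty":0,"tz":-0.008,"turn":0},
    {"hand":1,"tx":0,"ty":0,"tz":-0.014,"turn":0},
    {"hand":1,"tx":0,"ty":0,"tz":-0.018,"turn":0},
    {"hand":1,"tx":0,"ty":0,"tz":-0.02,"turn":0},
    {"hand":1,"tx":0,"ty":0,"tz":-0.0205,"turn":0},
    {"hand":1,"tx":0,"ty":0,"tz":-0.0205,"turn":0},
    {"hand":1,"tx":0,"ty":0,"tz":-0.0205,"turn":0}
  ]
}}

```text
time_s: 8.7
tcp_pos: [0.5634, -0.3399, 0.0494]
eef_rot: [180.0, -0.0, -0.0]
contact_force: [0.0, 0.5, 0.9]
gripper_width: 0.0222
gripper_force: 14.2
```

{"name": "drive_tool", "arguments": {
  "commands": [
    {"hand":0.6,"tx":0,"ty":0,"tz":0,"turn":0},
    {"hand":0.6,"tx":0,"ty":0,"tz":0,"turn":0},
    {"hand":0.4,"tx":0,"ty":0,"tz":0,"turn":0},
    {"hand":0.2,"tx":0,"ty":0,"tz":0,"turn":0},
    {"hand":0,"tx":0,"ty":0,"tz":0,"turn":0},
    {"hand":0,"tx":0,"ty":0,"tz":0,"turn":0},
    {"hand":0,"tx":0,"ty":0,"tz":0,"turn":0},
    {"hand":0,"tx":0,"ty":0,"tz":0,"turn":0}
  ]
}}

```text
time_s: 9.5
tcp_pos: [0.5633, -0.3399, 0.0492]
eef_rot: [-180.0, 0.0, -0.0]
contact_force: [1.0, 0.2, 0.3]
gripper_width: 0.0777
gripper_force: 0.0
```

{"name": "drive_tool", "arguments": {
  "commands": [
    {"hand":0,"tx":0,"ty":0,"tz":0.07,"turn":0},
    {"hand":0,"tx":0,"ty":0,"tz":0.14,"turn":0},
    {"hand":0,"tx":-0.01,"ty":0,"tz":0.21,"turn":0},
    {"hand":0,"tx":-0.08,"ty":0.03,"tz":0.23,"turn":-0.1},
    {"hand":0,"tx":-0.15,"ty":0.06,"tz":0.23,"turn":-0.18},
    {"hand":0,"tx":-0.1967,"ty":0.0867,"tz":0.23,"turn":-0.24},
    {"hand":0,"tx":-0.1967,"ty":0.0867,"tz":0.23,"turn":-0.24},
    {"hand":0,"tx":-0.1967,"ty":0.0867,"tz":0.23,"turn":-0.24}
  ]
}}

```text
time_s: 10.3
tcp_pos: [0.4453, -0.2878, 0.1882]
eef_rot: [-180.0, -0.1, -21.5]
contact_force: [0.7, 0.2, -0.3]
gripper_width: 0.0879
gripper_force: 0.0
```

```bash
python3 - <<'E'
from chk import *
s=r.get_state(); print(s["joints"],s["tcp_pos"],s["eef_rot"],s["time_s"])
t,c=cap("top"),cap("scene"); 
m=near("dropper","scene",c,(.59,-.33),.06)
if m is not None: print(fit("dropper",[(c,m)],(.563,-.34),[0]))
m=near("stamp","scene",c,(.46,-.28),.06)
if m is not None: print(m.sum(),fit("stamp",[(c,m)],(.445,-.288),[.7,1,1.3]))
a=c["frame"][170:270,340:473,::-1]; cv2.imwrite("pics/c.png",cv2.resize(a,None,fx=6,fy=6,interpolation=cv2.INTER_CUBIC))
E
```

```text
[-11.6588   8.5587 -20.8243   0.0142 -60.5029  80.1178] [ 0.4453 -0.2878  0.1882] [-179.9926   -0.1146  -21.534 ] 10.3
(array([ 0.5663, -0.3377, -0.0283]), np.float64(0.06361211318069154))
211.0 (array([ 0.443 , -0.2859,  1.0115]), np.float64(0.10488980723782867))
```

View pics/c.png

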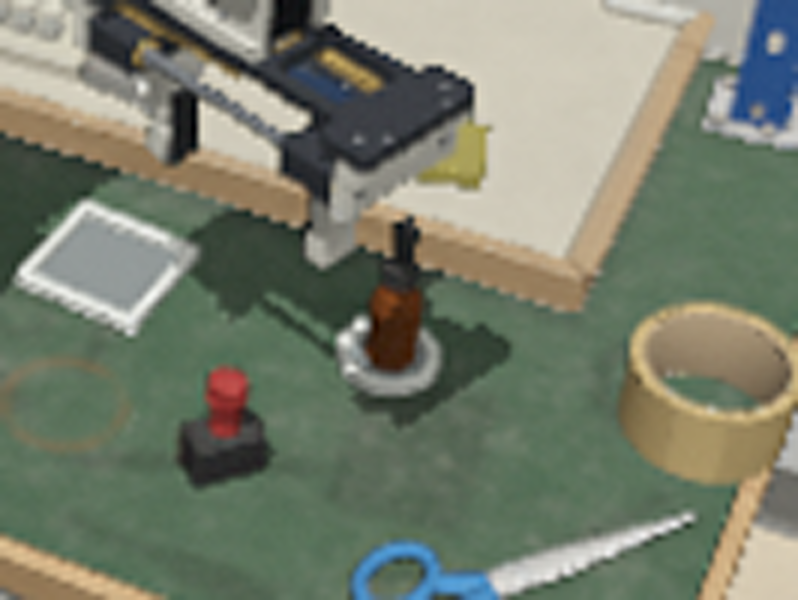

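The dropper stands upright and centred. The stamp is under the gripper with a yaw of about 56°, so I'll grip its handle.

{"name": "drive_tool", "arguments": {
  "commands": [
    {"hand":0,"tx":0,"ty":0,"tz":-0.07,"turn":0},
    {"hand":0,"tx":0,"ty":0,"tz":-0.15,"turn":0},
    {"hand":0,"tx":0,"ty":0,"tz":-0.22,"turn":0},
    {"hand":0,"tx":0,"ty":0,"tz":-0.25,"turn":0},
    {"hand":0,"tx":0,"ty":0,"tz":-0.255,"turn":0},
    {"hand":0.5,"tx":0,"ty":0,"tz":-0.255,"turn":0},
    {"hand":1,"tx":0,"ty":0,"tz":-0.255,"turn":0},
    {"hand":1,"tx":0,"ty":0,"tz":-0.255,"turn":0},
    {"hand":1,"tx":0,"ty":0,"tz":-0.255,"turn":0},
    {"hand":1,"tx":0,"ty":0,"tz":-0.255,"turn":0}
  ],
  "grip_force": 20
}}

```text
time_s: 11.5
tcp_pos: [0.4457, -0.288, 0.0351]
eef_rot: [-180.0, -0.1, -21.6]
contact_force: [-0.6, 0.3, -0.6]
gripper_width: 0.0529
gripper_force: 0.0
```

{"name": "drive_tool", "arguments": {
  "commands": [
    {"hand":1,"tx":0,"ty":0,"tz":0,"turn":0},
    {"hand":1,"tx":0,"ty":0,"tz":0,"turn":0},
    {"hand":1,"tx":0,"ty":0,"tz":0,"turn":0},
    {"hand":1,"tx":0,"ty":0,"tz":0,"turn":0}
  ]
}}

```text
time_s: 11.9
tcp_pos: [0.4453, -0.2879, 0.0343]
eef_rot: [180.0, 0.0, -21.6]
contact_force: [0.1, -0.4, 0.6]
gripper_width: 0.0227
gripper_force: 20.0
```

{"name": "drive_tool", "arguments": {
  "commands": [
    {"hand":1,"tx":0,"ty":0,"tz":0.06,"turn":0},
    {"hand":1,"tx":0,"ty":0,"tz":0.14,"turn":0},
    {"hand":1,"tx":0.01,"ty":0.03,"tz":0.2,"turn":-0.08},
    {"hand":1,"tx":0.04,"ty":0.1,"tz":0.22,"turn":-0.17},
    {"hand":1,"tx":0.06,"ty":0.18,"tz":0.22,"turn":-0.26},
    {"hand":1,"tx":0.08,"ty":0.26,"tz":0.22,"turn":-0.35},
    {"hand":1,"tx":0.1,"ty":0.34,"tz":0.22,"turn":-0.44},
    {"hand":1,"tx":0.12,"ty":0.42,"tz":0.22,"turn":-0.53},
    {"hand":1,"tx":0.14,"ty":0.49,"tz":0.22,"turn":-0.62},
    {"hand":1,"tx":0.15,"ty":0.56,"tz":0.22,"turn":-0.7}
  ]
}}

```text
time_s: 12.9
tcp_pos: [0.5329, 0.0347, 0.1662]
eef_rot: [-180.0, -0.0, -83.3]
contact_force: [1.2, -0.1, -0.8]
gripper_width: 0.0223
gripper_force: 20.0
```

{"name": "drive_tool", "arguments": {
  "commands": [
    {"hand":1,"tx":0.02,"ty":0.07,"tz":0,"turn":-0.06},
    {"hand":1,"tx":0.04,"ty":0.14,"tz":0,"turn":-0.0667},
    {"hand":1,"tx":0.05,"ty":0.2042,"tz":0,"turn":-0.0667},
    {"hand":1,"tx":0.05,"ty":0.2042,"tz":0,"turn":-0.0667},
    {"hand":1,"tx":0.05,"ty":0.2042,"tz":-0.06,"turn":-0.0667},
    {"hand":1,"tx":0.05,"ty":0.2042,"tz":-0.12,"turn":-0.0667},
    {"hand":1,"tx":0.05,"ty":0.2042,"tz":-0.16,"turn":-0.0667},
    {"hand":1,"tx":0.05,"ty":0.2042,"tz":-0.18,"turn":-0.0667},
    {"hand":1,"tx":0.05,"ty":0.2042,"tz":-0.18,"turn":-0.0667}
  ]
}}

```text
time_s: 13.8
tcp_pos: [0.5617, 0.1545, 0.0567]
eef_rot: [179.8, -0.1, -89.0]
contact_force: [0.1, 0.6, -0.9]
gripper_width: 0.0226
gripper_force: 20.0
```

```bash
python3 - <<'E'
from chk import *
s=r.get_state(); print(s["joints"],s["tcp_pos"],s["eef_rot"],s["contact_force"])
c=cap("scene")
a=c["frame"][135:225,220:340,::-1]; cv2.imwrite("pics/d.png",cv2.resize(a,None,fx=6.6,fy=6.6,interpolation=cv2.INTER_CUBIC))
E
```

```text
[ 34.5963  21.4373 -22.9049  -0.0123 -45.8552 -33.5429] [0.5617 0.1545 0.0567] [179.8307  -0.1018 -88.9551] [ 0.1275  0.5816 -0.8795]
```

View pics/d.png

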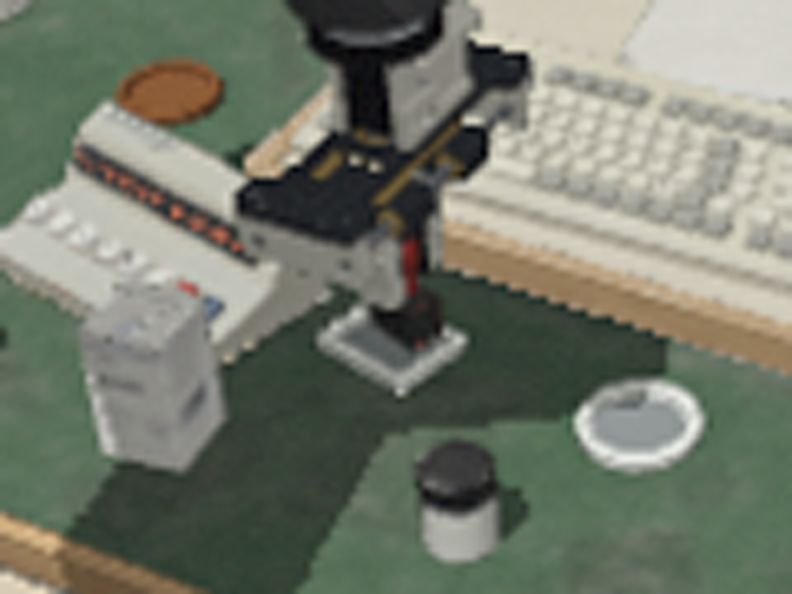

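The stamp hangs about 16 mm short of the tray centre, to the right in the picture. I'll correct sideways and then lower.

{"name": "drive_tool", "arguments": {
  "commands": [
    {"hand":1,"tx":0.007,"ty":0.0267,"tz":0,"turn":-0.0167},
    {"hand":1,"tx":0.007,"ty":0.0267,"tz":0,"turn":-0.0167},
    {"hand":1,"tx":0.007,"ty":0.0267,"tz":0,"turn":-0.0167},
    {"hand":1,"tx":0.007,"ty":0.0267,"tz":0,"turn":-0.0167}
  ]
}}

```text
time_s: 14.25
tcp_pos: [0.5671, 0.1713, 0.0592]
eef_rot: [-179.9, 0.0, -90.4]
contact_force: [1.0, -0.0, 0.2]
gripper_width: 0.0222
gripper_force: 20.0
```

```bash
python3 - <<'E'
from chk import *
s=r.get_state(); print(s["tcp_pos"],s["eef_rot"],s["contact_force"])
c=cap("scene")
a=c["frame"][150:210,250:330,::-1]; cv2.imwrite("pics/e.png",cv2.resize(a,None,fx=8,fy=8,interpolation=cv2.INTER_CUBIC))
E
```

```text
[0.5671 0.1713 0.0592] [-179.9425    0.0409  -90.4169] [ 1.0213 -0.0427  0.2375]
```

View pics/e.png

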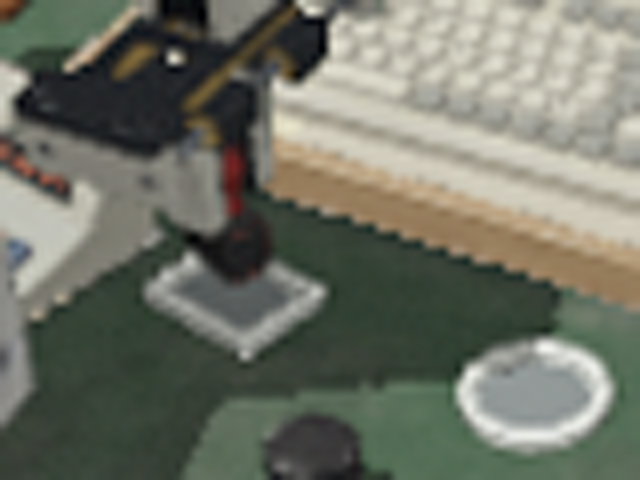

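The block's long side runs parallel to the tray's long edge and it is centred. I'll lower it.

{"name": "drive_tool", "arguments": {
  "commands": [
    {"hand":1,"tx":-0.001,"ty":-0.001,"tz":-0.015,"turn":0},
    {"hand":1,"tx":-0.001,"ty":-0.001,"tz":-0.027,"turn":0},
    {"hand":1,"tx":-0.001,"ty":-0.001,"tz":-0.033,"turn":0},
    {"hand":1,"tx":-0.001,"ty":-0.001,"tz":-0.035,"turn":0},
    {"hand":1,"tx":-0.001,"ty":-0.001,"tz":-0.036,"turn":0},
    {"hand":1,"tx":-0.001,"ty":-0.001,"tz":-0.036,"turn":0}
  ]
}}

```text
time_s: 14.9
tcp_pos: [0.5659, 0.1701, 0.0372]
eef_rot: [180.0, -0.1, -90.4]
contact_force: [-2.7, -1.0, 10.2]
gripper_width: 0.0226
gripper_force: 20.0
```

{"name": "drive_tool", "arguments": {
  "commands": [
    {"hand":0.5,"tx":0,"ty":0,"tz":0,"turn":0},
    {"hand":0.5,"tx":0,"ty":0,"tz":0,"turn":0},
    {"hand":0.5,"tx":0,"ty":0,"tz":0,"turn":0},
    {"hand":0.5,"tx":0,"ty":0,"tz":0,"turn":0},
    {"hand":0.5,"tx":0,"ty":0,"tz":0.05,"turn":0},
    {"hand":0.5,"tx":0,"ty":0,"tz":0.12,"turn":0},
    {"hand":0.3,"tx":0,"ty":0,"tz":0.19,"turn":0},
    {"hand":0,"tx":0,"ty":0,"tz":0.24,"turn":0},
    {"hand":0,"tx":0,"ty":0,"tz":0.24,"turn":0}
  ]
}}

```text
time_s: 15.8
tcp_pos: [0.5688, 0.172, 0.1858]
eef_rot: [-179.6, 0.2, -90.4]
contact_force: [0.1, -0.4, -0.4]
gripper_width: 0.0625
gripper_force: 0.0
```

{"name": "drive_tool", "arguments": {
  "commands": [
    {"hand":0,"tx":-0.204,"ty":-0.21,"tz":0,"turn":0.95},
    {"hand":0,"tx":-0.204,"ty":-0.21,"tz":0,"turn":0.95},
    {"hand":0,"tx":-0.204,"ty":-0.21,"tz":0,"turn":0.95},
    {"hand":0,"tx":-0.204,"ty":-0.21,"tz":0,"turn":0.95},
    {"hand":0,"tx":-0.204,"ty":-0.21,"tz":0,"turn":0.95},
    {"hand":0,"tx":-0.204,"ty":-0.21,"tz":0,"turn":0.95},
    {"hand":0,"tx":-0.204,"ty":-0.21,"tz":0,"turn":0.95},
    {"hand":0,"tx":-0.204,"ty":-0.21,"tz":0,"turn":0.95},
    {"hand":0,"tx":-0.204,"ty":-0.21,"tz":0,"turn":0.95},
    {"hand":0,"tx":-0.204,"ty":-0.21,"tz":0,"turn":0.95}
  ]
}}

```text
time_s: 16.8
tcp_pos: [0.4436, 0.0446, 0.1801]
eef_rot: [180.0, 0.0, -4.6]
contact_force: [0.4, 0.3, -1.2]
gripper_width: 0.0877
gripper_force: 0.0
```

```bash
python3 - <<'E'
from chk import *
s=r.get_state(); print(s["tcp_pos"],s["eef_rot"])
c=cap("scene")
for n,g,y in(("stamp",(.5665,.1705),[-.2,.2]),("canister",(.444,.045),[0]),("dropper",(.563,-.34),[0])):
    m=near(n,"scene",c,np.array(g)+[.03,.02],.05)
    print(n,None if m is None else (m.sum(),fit(n,[(c,m)],g,y)))
a=c["frame"][140:220,240:360,::-1]; cv2.imwrite("pics/f.png",cv2.resize(a,None,fx=6.6,fy=6.6,interpolation=cv2.INTER_CUBIC))
E
```

```text
[0.4436 0.0446 0.1801] [179.9839   0.0409  -4.5933]
stamp None
canister (np.float64(187.0), (array([0.4424, 0.0457, 0.1078]), np.float64(0.06534796365856818)))
dropper (np.float64(165.0), (array([ 0.5669, -0.3376, -0.0868]), np.float64(0.15019836193538616)))
```

View pics/f.png

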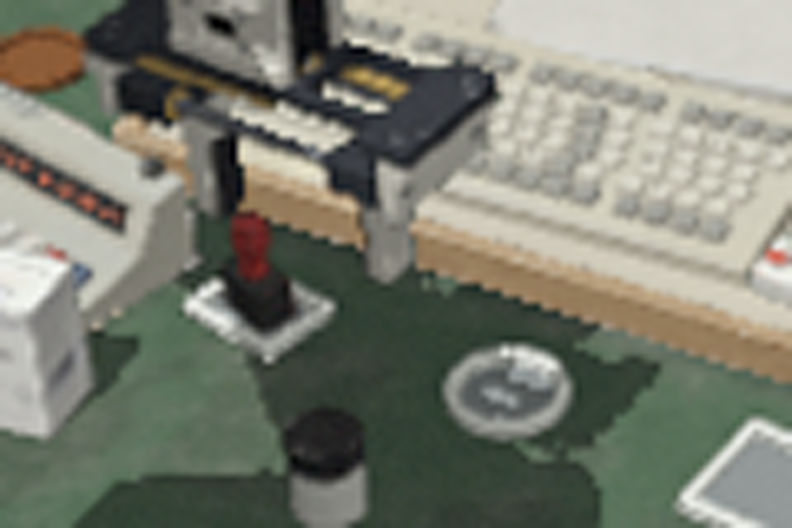

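The stamp stands flat and square in the oblong tray. Next is the canister.

{"name": "drive_tool", "arguments": {
  "commands": [
    {"hand":0,"tx":0.001,"ty":0.001,"tz":-0.07,"turn":0},
    {"hand":0,"tx":0.001,"ty":0.001,"tz":-0.15,"turn":0},
    {"hand":0,"tx":0.001,"ty":0.001,"tz":-0.22,"turn":0},
    {"hand":0,"tx":0.001,"ty":0.001,"tz":-0.255,"turn":0},
    {"hand":0,"tx":0.001,"ty":0.001,"tz":-0.265,"turn":0},
    {"hand":0.4,"tx":0.001,"ty":0.001,"tz":-0.265,"turn":0},
    {"hand":1,"tx":0.001,"ty":0.001,"tz":-0.265,"turn":0},
    {"hand":1,"tx":0.001,"ty":0.001,"tz":-0.265,"turn":0},
    {"hand":1,"tx":0.001,"ty":0.001,"tz":-0.265,"turn":0},
    {"hand":1,"tx":0.001,"ty":0.001,"tz":-0.265,"turn":0}
  ],
  "grip_force": 18
}}

```text
time_s: 18.0
tcp_pos: [0.4449, 0.0456, 0.0225]
eef_rot: [-179.9, -0.1, -4.9]
contact_force: [0.3, 0.5, -0.2]
gripper_width: 0.0527
gripper_force: 0.0
```

{"name": "drive_tool", "arguments": {
  "commands": [
    {"hand":1,"tx":0,"ty":0,"tz":0,"turn":0},
    {"hand":1,"tx":0,"ty":0,"tz":0,"turn":0},
    {"hand":1,"tx":0,"ty":0,"tz":0,"turn":0}
  ]
}}

```text
time_s: 18.3
tcp_pos: [0.4447, 0.0455, 0.022]
eef_rot: [-180.0, -0.0, -4.9]
contact_force: [-1.4, 0.3, 5.8]
gripper_width: 0.0419
gripper_force: 18.0
```

{"name": "drive_tool", "arguments": {
  "commands": [
    {"hand":1,"tx":0,"ty":0,"tz":0.04,"turn":0},
    {"hand":1,"tx":0,"ty":0,"tz":0.1,"turn":0},
    {"hand":1,"tx":0.05,"ty":-0.02,"tz":0.11,"turn":0},
    {"hand":1,"tx":0.12,"ty":-0.04,"tz":0.11,"turn":0},
    {"hand":1,"tx":0.18,"ty":-0.065,"tz":0.11,"turn":0},
    {"hand":1,"tx":0.2025,"ty":-0.0725,"tz":0.11,"turn":0},
    {"hand":1,"tx":0.2025,"ty":-0.0725,"tz":0.11,"turn":0},
    {"hand":1,"tx":0.2025,"ty":-0.0725,"tz":0.07,"turn":0},
    {"hand":1,"tx":0.2025,"ty":-0.0725,"tz":0.04,"turn":0},
    {"hand":1,"tx":0.2025,"ty":-0.0725,"tz":0.03,"turn":0}
  ]
}}

```text
time_s: 19.3
tcp_pos: [0.5634, 0.0017, 0.0378]
eef_rot: [179.9, 0.2, -5.0]
contact_force: [0.5, -0.8, -0.7]
gripper_width: 0.042
gripper_force: 18.0
```

{"name": "drive_tool", "arguments": {
  "commands": [
    {"hand":1,"tx":0,"ty":0,"tz":0,"turn":0},
    {"hand":1,"tx":0,"ty":0,"tz":-0.01,"turn":0},
    {"hand":1,"tx":0,"ty":0,"tz":-0.018,"turn":0},
    {"hand":1,"tx":0,"ty":0,"tz":-0.022,"turn":0},
    {"hand":1,"tx":0,"ty":0,"tz":-0.024,"turn":0},
    {"hand":1,"tx":0,"ty":0,"tz":-0.0245,"turn":0},
    {"hand":1,"tx":0,"ty":0,"tz":-0.0245,"turn":0}
  ]
}}

```text
time_s: 20.0
tcp_pos: [0.5661, 0.0019, 0.0251]
eef_rot: [-180.0, -0.0, -4.9]
contact_force: [0.2, -1.0, 0.2]
gripper_width: 0.0421
gripper_force: 18.0
```

{"name": "drive_tool", "arguments": {
  "commands": [
    {"hand":0.3,"tx":0,"ty":0,"tz":-0.001,"turn":0},
    {"hand":0.2,"tx":0,"ty":0,"tz":-0.001,"turn":0},
    {"hand":0.2,"tx":0,"ty":0,"tz":-0.001,"turn":0},
    {"hand":0.2,"tx":0,"ty":0,"tz":-0.001,"turn":0},
    {"hand":0.2,"tx":0,"ty":0,"tz":0.03,"turn":0},
    {"hand":0,"tx":0,"ty":0,"tz":0.1,"turn":0},
    {"hand":0,"tx":0,"ty":0,"tz":0.18,"turn":0},
    {"hand":0,"tx":0,"ty":0,"tz":0.26,"turn":0},
    {"hand":0,"tx":0,"ty":0,"tz":0.26,"turn":0}
  ]
}}

```text
time_s: 20.9
tcp_pos: [0.5699, 0.0024, 0.1886]
eef_rot: [-179.8, -0.7, -4.9]
contact_force: [0.9, 0.3, 0.4]
gripper_width: 0.0871
gripper_force: 0.0
```

{"name": "drive_tool", "arguments": {
  "commands": [
    {"hand":0,"tx":-0.21,"ty":0.4,"tz":0.02,"turn":0.167},
    {"hand":0,"tx":-0.21,"ty":0.4,"tz":0.02,"turn":0.167},
    {"hand":0,"tx":-0.21,"ty":0.4,"tz":0.02,"turn":0.167},
    {"hand":0,"tx":-0.21,"ty":0.4,"tz":0.02,"turn":0.167},
    {"hand":0,"tx":-0.21,"ty":0.4,"tz":0.02,"turn":0.167},
    {"hand":0,"tx":-0.21,"ty":0.4,"tz":0.02,"turn":0.167},
    {"hand":0,"tx":-0.21,"ty":0.4,"tz":0.02,"turn":0.167},
    {"hand":0,"tx":-0.21,"ty":0.4,"tz":0.02,"turn":0.167}
  ]
}}

```text
time_s: 21.7
tcp_pos: [0.4396, 0.2423, 0.193]
eef_rot: [-180.0, -0.0, 10.2]
contact_force: [-0.7, -0.0, 0.1]
gripper_width: 0.0874
gripper_force: 0.0
```

```bash
python3 - <<'E'
from chk import *
s=r.get_state(); print(s["tcp_pos"],s["eef_rot"])
c=cap("scene")
for n,g,y in(("stamp",(.5665,.1705),[-.2,.2]),("canister",(.566,.002),[0]),("carton",(.44,.242),[.15])):
    m=near(n,"scene",c,np.array(g)+[.03,.02],.05)
    print(n,None if m is None else (m.sum(),fit(n,[(c,m)],g,y)))
a=c["frame"][130:220,220:340,::-1]; cv2.imwrite("pics/g.png",cv2.resize(a,None,fx=6.6,fy=6.6,interpolation=cv2.INTER_CUBIC))
E
```

```text
[0.4396 0.2423 0.193 ] [-179.9957   -0.0017   10.1862]
stamp (np.float64(125.0), (array([ 0.5698,  0.1763, -0.5635]), np.float64(0.17823704728950404)))
canister (np.float64(178.0), (array([0.5659, 0.0035, 0.106 ]), np.float64(0.04478286225263403)))
carton (np.float64(456.0), (array([0.4394, 0.2423, 0.3018]), np.float64(0.06496637595526686)))
```

View pics/g.png

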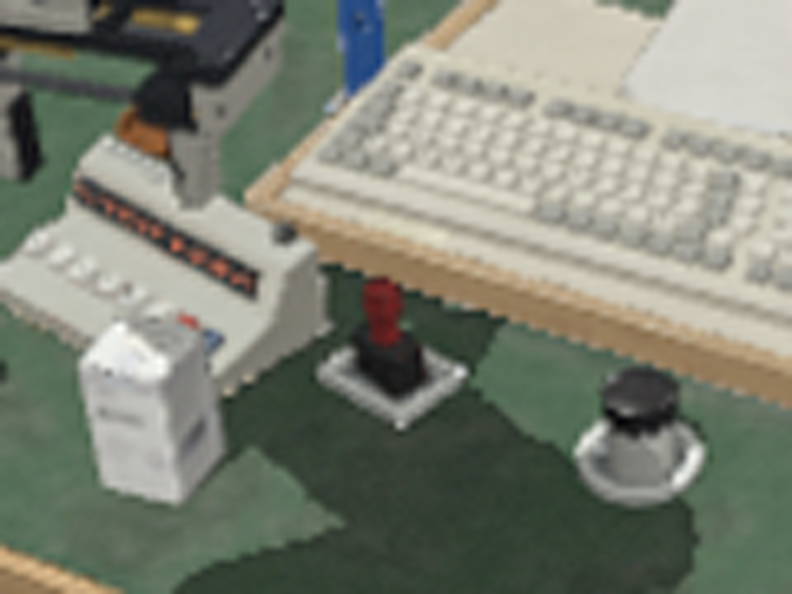

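The canister stands centred in the wide tray, the stamp is in its tray, and the gripper is over the carton. I'll grip the carton.

{"name": "drive_tool", "arguments": {
  "commands": [
    {"hand":0,"tx":0,"ty":0,"tz":-0.06,"turn":0},
    {"hand":0,"tx":0,"ty":0,"tz":-0.12,"turn":0},
    {"hand":0,"tx":0,"ty":0,"tz":-0.18,"turn":0},
    {"hand":0,"tx":0,"ty":0,"tz":-0.23,"turn":0},
    {"hand":0,"tx":0,"ty":0,"tz":-0.25,"turn":0},
    {"hand":0.3,"tx":0,"ty":0,"tz":-0.25,"turn":0},
    {"hand":0.6,"tx":0,"ty":0,"tz":-0.25,"turn":0},
    {"hand":1,"tx":0,"ty":0,"tz":-0.25,"turn":0},
    {"hand":1,"tx":0,"ty":0,"tz":-0.25,"turn":0},
    {"hand":1,"tx":0,"ty":0,"tz":-0.25,"turn":0}
  ],
  "grip_force": 25
}}

```text
time_s: 22.9
tcp_pos: [0.4404, 0.2423, 0.0439]
eef_rot: [-179.9, -0.1, 10.1]
contact_force: [-0.6, -0.4, -0.1]
gripper_width: 0.0533
gripper_force: 0.0
```

{"name": "drive_tool", "arguments": {
  "commands": [
    {"hand":1,"tx":0,"ty":0,"tz":0,"turn":0},
    {"hand":1,"tx":0,"ty":0,"tz":0,"turn":0},
    {"hand":1,"tx":0,"ty":0,"tz":0,"turn":0}
  ]
}}

```text
time_s: 23.2
tcp_pos: [0.4404, 0.2424, 0.0438]
eef_rot: [-180.0, -0.1, 10.1]
contact_force: [-2.2, 0.7, 7.5]
gripper_width: 0.0504
gripper_force: 24.8
```

{"name": "drive_tool", "arguments": {
  "commands": [
    {"hand":1,"tx":0,"ty":0,"tz":0.05,"turn":0},
    {"hand":1,"tx":0,"ty":0,"tz":0.12,"turn":0},
    {"hand":1,"tx":0,"ty":-0.05,"tz":0.17,"turn":-0.03},
    {"hand":1,"tx":0,"ty":-0.12,"tz":0.18,"turn":-0.06},
    {"hand":1,"tx":0.02,"ty":-0.2,"tz":0.18,"turn":-0.1},
    {"hand":1,"tx":0.04,"ty":-0.28,"tz":0.18,"turn":-0.14},
    {"hand":1,"tx":0.06,"ty":-0.36,"tz":0.18,"turn":-0.178},
    {"hand":1,"tx":0.09,"ty":-0.43,"tz":0.18,"turn":-0.178},
    {"hand":1,"tx":0.12,"ty":-0.5,"tz":0.18,"turn":-0.178},
    {"hand":1,"tx":0.14,"ty":-0.56,"tz":0.18,"turn":-0.178}
  ]
}}

```text
time_s: 24.2
tcp_pos: [0.5244, -0.0963, 0.1508]
eef_rot: [-180.0, 0.0, -6.0]
contact_force: [1.6, 0.9, -1.1]
gripper_width: 0.0501
gripper_force: 24.8
```

{"name": "drive_tool", "arguments": {
  "commands": [
    {"hand":1,"tx":0.059,"ty":-0.123,"tz":0,"turn":0},
    {"hand":1,"tx":0.059,"ty":-0.123,"tz":0,"turn":0},
    {"hand":1,"tx":0.059,"ty":-0.123,"tz":0,"turn":0},
    {"hand":1,"tx":0.059,"ty":-0.123,"tz":-0.05,"turn":0},
    {"hand":1,"tx":0.059,"ty":-0.123,"tz":-0.1,"turn":0},
    {"hand":1,"tx":0.059,"ty":-0.123,"tz":-0.13,"turn":0},
    {"hand":1,"tx":0.059,"ty":-0.123,"tz":-0.14,"turn":0},
    {"hand":1,"tx":0.059,"ty":-0.123,"tz":-0.14,"turn":0},
    {"hand":1,"tx":0.059,"ty":-0.123,"tz":-0.14,"turn":0}
  ]
}}

```text
time_s: 25.1
tcp_pos: [0.56, -0.1678, 0.0679]
eef_rot: [180.0, -0.1, -5.9]
contact_force: [0.3, 0.6, -0.5]
gripper_width: 0.0508
gripper_force: 24.8
```

{"name": "drive_tool", "arguments": {
  "commands": [
    {"hand":1,"tx":0,"ty":0,"tz":-0.015,"turn":0},
    {"hand":1,"tx":0,"ty":0,"tz":-0.025,"turn":0},
    {"hand":1,"tx":0,"ty":0,"tz":-0.031,"turn":0},
    {"hand":1,"tx":0,"ty":0,"tz":-0.034,"turn":0},
    {"hand":1,"tx":0,"ty":0,"tz":-0.036,"turn":0},
    {"hand":1,"tx":0,"ty":0,"tz":-0.036,"turn":0}
  ]
}}

```text
time_s: 25.7
tcp_pos: [0.5591, -0.1679, 0.0468]
eef_rot: [180.0, 0.0, -5.9]
contact_force: [-6.2, 3.3, 13.6]
gripper_width: 0.0502
gripper_force: 24.8
```

```bash
python3 - <<'E'
from chk import *
s=r.get_state(); print(s["tcp_pos"],s["eef_rot"],s["contact_force"])
c=cap("scene")
for n,g,y in(("stamp",(.5665,.1705),[-.2,.2]),("carton",(.56,-.168),[-.1])):
    m=near(n,"scene",c,np.array(g)+[.03,.02],.05)
    print(n,None if m is None else (m.sum(),fit(n,[(c,m)],g,y)))
a=np.hstack([c["frame"][150:240,250:310,::-1],c["frame"][150:240,325:385,::-1]]); cv2.imwrite("pics/i.png",cv2.resize(a,None,fx=6.6,fy=6.6,interpolation=cv2.INTER_CUBIC))
E
```

```text
[ 0.5591 -0.1679  0.0468] [179.982    0.0056  -5.9023] [-6.193   3.2582 13.6425]
stamp None
carton (np.float64(412.0), (array([ 0.5545, -0.1638,  0.3209]), np.float64(0.23354960564084765)))
```

View pics/i.png

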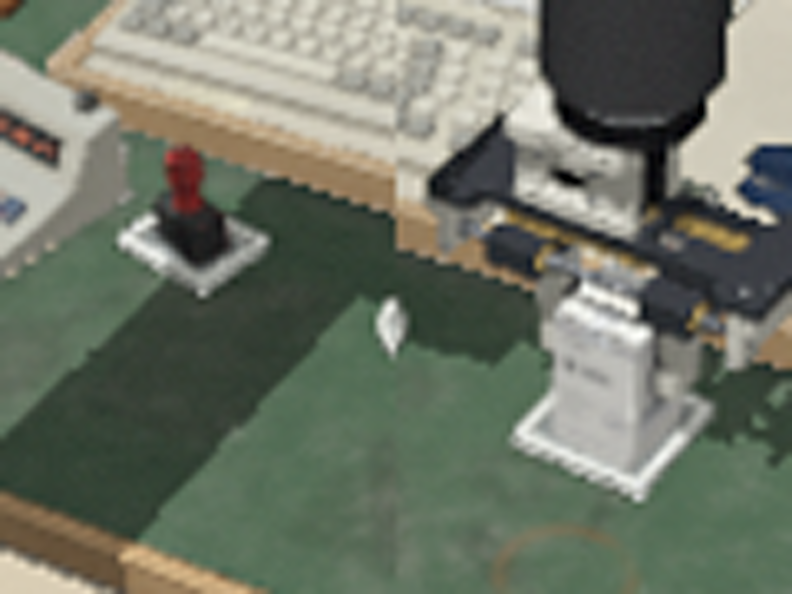

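The carton sits in the square tray, touching the floor, and the stamp is square in its tray. I'll release the carton and back off.

{"name": "drive_tool", "arguments": {
  "commands": [
    {"hand":0.25,"tx":0,"ty":0,"tz":0,"turn":0},
    {"hand":0.1,"tx":0,"ty":0,"tz":0,"turn":0},
    {"hand":0.1,"tx":0,"ty":0,"tz":0,"turn":0},
    {"hand":0.1,"tx":0,"ty":0,"tz":0,"turn":0},
    {"hand":0.1,"tx":0,"ty":0,"tz":0,"turn":0},
    {"hand":0.1,"tx":0,"ty":0,"tz":0.04,"turn":0},
    {"hand":0.1,"tx":0,"ty":0,"tz":0.11,"turn":0},
    {"hand":0.1,"tx":0,"ty":0,"tz":0.19,"turn":0},
    {"hand":0.1,"tx":0,"ty":0,"tz":0.27,"turn":0},
    {"hand":0.1,"tx":0,"ty":0,"tz":0.3,"turn":0}
  ]
}}

```text
time_s: 26.85
tcp_pos: [0.5614, -0.1684, 0.231]
eef_rot: [180.0, -0.4, -5.9]
contact_force: [0.8, 0.3, -0.6]
gripper_width: 0.0787
gripper_force: 0.0
```

{"name": "drive_tool", "arguments": {
  "commands": [
    {"hand":0,"tx":-0.2,"ty":0.1,"tz":0.1,"turn":0},
    {"hand":0,"tx":-0.2,"ty":0.1,"tz":0.1,"turn":0},
    {"hand":0,"tx":-0.2,"ty":0.1,"tz":0.1,"turn":0},
    {"hand":0,"tx":-0.2,"ty":0.1,"tz":0.1,"turn":0},
    {"hand":0,"tx":-0.2,"ty":0.1,"tz":0.1,"turn":0},
    {"hand":0,"tx":-0.2,"ty":0.1,"tz":0.1,"turn":0}
  ]
}}

```text
time_s: 27.45
tcp_pos: [0.4397, -0.108, 0.285]
eef_rot: [180.0, 0.0, -5.9]
contact_force: [0.5, 0.4, -1.1]
gripper_width: 0.0873
gripper_force: 0.0
```

```bash
python3 - <<'E'
from chk import *
c=cap("scene"); t=cap("top")
for n,g,y in(("stamp",(.5665,.1705),[-.2]),("carton",(.56,-.168),[-.1]),("canister",(.566,.002),[0]),("dropper",(.563,-.34),[0])):
  for v,cc,o in(("scene",c,[.03,.02]),("top",t,[0,0])):
    m=near(n,v,cc,np.array(g)+o,.05)
    print(n,v,None if m is None else (m.sum(),fit(n,[(cc,m)],g,y)))
a=cv2.resize(c["frame"][140:245,250:420,::-1],(780,482),interpolation=cv2.INTER_CUBIC); cv2.imwrite("pics/j.png",a)
E
```

```text
stamp scene (np.float64(97.0), (array([ 0.57  ,  0.1764, -0.6819]), np.float64(0.4456644351696612)))
stamp top None
carton scene (np.float64(527.0), (array([ 0.5603, -0.1656, -0.1066]), np.float64(0.021195175990551)))
carton top (np.float64(228.0), (array([ 0.5637, -0.1676, -0.1064]), np.float64(0.058706367996114846)))
canister scene (np.float64(186.0), (array([0.564 , 0.0018, 0.2423]), np.float64(0.06517137742720955)))
canister top (np.float64(103.0), (array([ 0.5662, -0.0002,  0.1077]), np.float64(0.03245294005666229)))
dropper scene (np.float64(203.0), (array([ 0.5641, -0.338 ,  0.0321]), np.float64(0.054705674020791545)))
dropper top None
```

View pics/j.png

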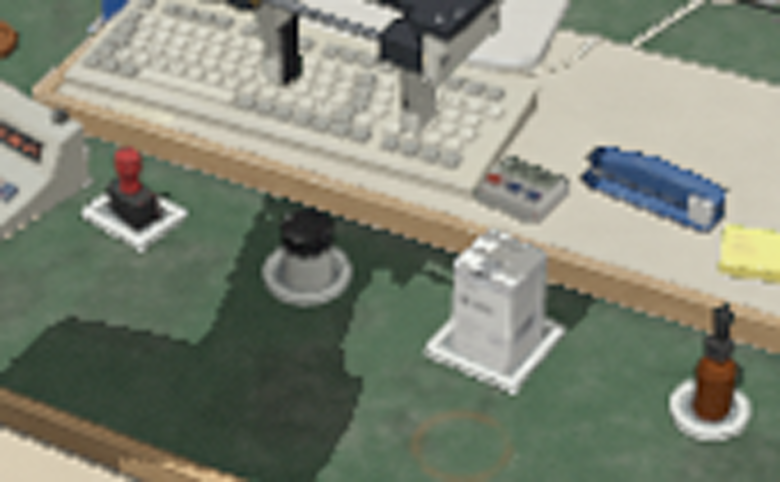

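The canister, carton and dropper stand properly in their trays. The stamp's mask is poor, so I'll check its yaw with a colour mask.

```bash
python3 - <<'E'
from fit import *
c=cap("scene"); im=c["frame"].astype(int); mx=im.max(2)
u,v=map(int,proj(c,[.566,.1705,.02]))
for th in (75,85):
    m=((mx<th)|((im[...,0]>85)&(im[...,1]<70))).astype(np.uint8)
    box=np.zeros_like(m); box[v-18:v+9,u-9:u+10]=1; m&=box
    n,l,s,ct=cv2.connectedComponentsWithStats(m); k=1+s[1:,4].argmax(); mm=(l==k).astype(float)
    for y in(-.6,-.2,.2):
        x,e=fit("stamp",[(c,mm)],(.566,.1705),[y]); print(th,mm.sum(),x[:2].round(4),np.degrees(x[2]).round(1),round(e,3))
E
```

```text
75 105.0 [0.5674 0.1724] -32.6 0.386
75 105.0 [0.5671 0.1722] -32.7 0.388
75 105.0 [0.5652 0.1703] 37.1 0.483
85 122.0 [0.5688 0.1731] -30.5 0.253
85 122.0 [0.57   0.1741] -30.2 0.253
85 122.0 [0.5676 0.1716] 37.4 0.345
```

```bash
python3 - <<'E'
from fit import *
P=[]
for n,w in(("scene",15),("top",11)):
    c=cap(n); z=264//(2*w); u,v=[int(round(k)) for k in proj(c,[.566,.1705,.025])]
    a=cv2.resize(c["frame"][v-w:v+w,u-w:u+w,::-1],None,fx=z,fy=z,interpolation=cv2.INTER_CUBIC)
    a=cv2.convertScaleAbs(a,alpha=1.6); row=[a]
    for y in(-13,-31):
        b=a.copy(); th=np.radians(y); R=np.array([[np.cos(th),-np.sin(th)],[np.sin(th),np.cos(th)]])
        for h,col in((.003,(0,255,255)),(.033,(255,255,0))):
            q=[(np.array(proj(c,[*(R@np.array(p)+[.566,.1705]),h]))-[u-w,v-w]+.5)*z for p in((.013,.021),(-.013,.021),(-.013,-.021),(.013,-.021))]
            cv2.polylines(b,[np.array(q,np.int32)],True,col,1)
        row.append(b)
    P.append(cv2.resize(np.hstack(row),(795,265)))
cv2.imwrite("pics/k.png",np.vstack(P))
E
```

```text
(no output)
```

View pics/k.png

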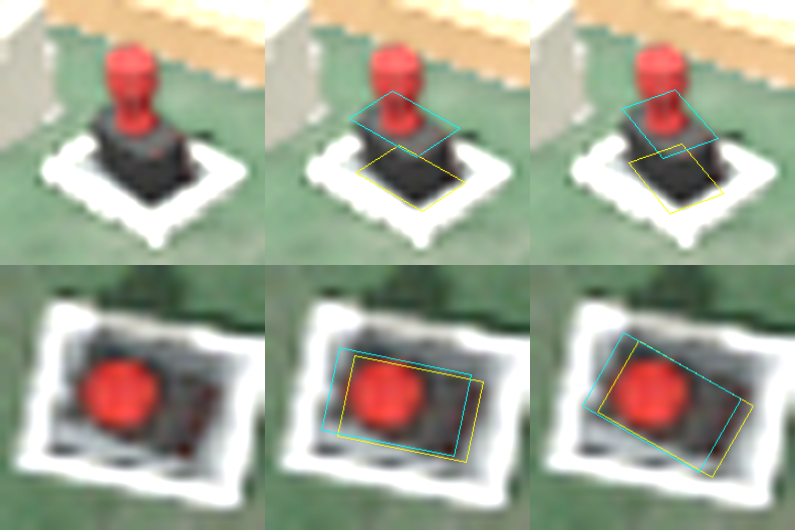

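The stamp is centred and lies inside the rim. It is about 10–17° off the tray's sides, inside the 26° limit. I'll hand in.

```bash
python3 -c "
from plant import r
print(r.close_job())"
```

```text
the job is handed in; nothing more can be done
None
```

I handed the job in at about 28 s of the 128 s: canister, dropper bottle, stamp and carton each stand in their own tray, the stamp turned about 10–17° from its tray's sides (limit about 26°), and the arm went nowhere near the tape or tally counter, though I did not re-measure them; no verdict came back.

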